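# Move the charged battery pack from the charger to the portable scope

### The job

The orange-ribbed battery pack in the charger is charged: press the charger's yellow catch so that the pack springs free, draw it out along its dovetail, and slide it into the battery bay of the white portable scope until the bay's catch clicks up behind it. Work gently, forcing neither slide nor catch, leave the other things on the bench where they are, and let go of the pack at the end.

Things in the scene. Friction and masses are not known exactly. Their poses are not given: they have to be found in the camera images.
- pack: Battery pack, 0.34 to 0.59 kg. Origin under its middle on the foot's underside; x the way it is pushed in, z up. Heights above origin: grey dovetail foot 0-12, black case 12-32 (80 long in x, 60 wide), orange grip rib 32-57 (44 long, 28 wide, centred; grip it across y from above). Foot x -38 to +22, 44 wide at the bottom, 24 at the top (sides slant 40 degrees).
- charger: Black charger, fixed, holding the pack at the start. Origin on the bench under the latched pack's middle; x along the slide, inward; z up. A latched pack's origin is at (0, 0, 22) here. Channel floor 22 above the bench from x -80 inward; apron 10 high from x -80 to -122 under the thumb tab; case x 70 to 130, 110 wide, 48 high.
- charger_mouth (a point): Mouth of the charger's aluminium dovetail rails, mid-channel on the floor, 60 before the charger's origin. Rails 10 high, x -60 to +30, about 1.5 play each side and above of the foot. Before them low walls flare from 47 apart at x -60 to 60 apart at x -79. To be clear of the rails the pack must come out some 85 mm.
- charger_stop (a point): Middle of the top edge at the back of the charger's grey stop block (50 wide, 34 above the floor; 59 beyond the origin). A sprung steel ejector in it pushes the pack out: 8 N when latched, falling to 5 N over its 14 mm stroke. With the catch pressed, the pack slides out 14 to 20 mm and stays there, its foot holding the catch down.
- charger_tab (a point): Middle of the top face of the charger's yellow thumb tab (26 x 32), 20 above the bench, 97 before the charger's origin; it moves with the catch. Press it straight down.
- charger_catch (a joint): Charger's catch, m pressed down: 0 up (its nose stands 4 mm above the floor behind the foot's rear end and holds the pack), 0.006 fully down; frees the pack beyond 0.004. Light spring, 0.5 N up, 1.3 N fully down; 2 to 4 N with the pack leaning on it; hard stop when fully down.
- bay: Battery bay of the white portable scope, fixed, empty at the start. Same frame, floor height, apron, tab and catch as the charger. But its block with stop, ejector and catch was set by hand along the slide: the latched pack's origin is at (x, 0, 22), x anywhere from -10 to +10 mm, different every time and not measured. Scope case x 70 to 158, 160 wide, 78 high.
- bay_mouth (a point): Mouth of the bay's dovetail rails, mid-channel on the floor, 60 before the bay's origin; rails, play and flared walls as on the charger; sideways and lift play let the foot in up to about 1.5 mm off. The pack goes in with its x along the bay's x. The foot's front meets the sloped catch nose 0 to 22 mm inside the mouth.
- bay_catch (a joint): Bay's catch, m pressed down: 0 up, about 0.004 while the foot slides over it, 0 again when it has clicked up behind the foot. Over the last 14 mm the ejector resists with 5 to 8 N (more if pushed fast), plus some 2 N rubbing. The click comes at the latched place; 2 mm on stiff rubber pads (7 N/mm), 6 mm on a hard stop. Let go before the click and the ejector pushes it back out.
- spare: Bystander: another battery pack, grey with a blue rib, same size, lying on the bench. Not to be used.
- contactor: Bystander: dark grey and white contactor, 55 x 45 x 66 high.
- screwdriver: Bystander: screwdriver with a red handle, lying.
- multimeter: Bystander: yellow hand multimeter, 150 x 75 x 34 high, lying.
- spool: Bystander: steel-coloured spool, 60 across, 40 high.
- cleaner: Bystander: blue can, 52 across, 110 high.
- tray: Bystander: grey divided tray, 120 x 90 x 30 high.
There are look-alikes about, which are no part of the job. What is shaped like the pack but red is not meant.

How it is judged:
By the outcome, as a careful person would: the job done as asked, in the order asked, and still so for the second after the job is handed in, with the robot touching nothing.
It also fails if it takes over 64 s, if anything falls off the work surface, if the arm or the gripper's body presses on something with over 40 N, if the wrist force passes 120 N, or if a joint passes its speed limit or range.

### The arm

A 6-joint arm with a two-finger parallel gripper is mounted at the origin on the work surface. World frame = base frame: x ahead of the robot, y to its left, z up, the work surface at z = 0. Lengths are in m, angles in degrees, forces in N, time in s.
With the tool pointing down it reaches from about 0.375 to 0.9 m from the base axis. Payload 3.1 kg.
Tool frame: the origin (TCP) lies on the centre line of the jaws, within the pads' length; the fingertips stand finger_overhang ahead of it and the grasp point (between the pads) lies 5 mm behind it (finger_overhang is the distance from the TCP to the fingertips, in m); z points along the fingers, y is the line along which they close (so a half turn about z gives the same grasp; the last joint's range is limited). The gripper opens to 87 mm and grips with 3 to 60 N. Pads are 19 mm wide; open, the fingers measure 117 mm over their backs; the gripper's body (75 mm by 190 mm) begins 51 mm behind the grasp point.
Start: joints at [-80.128, 30.224, 82.088, -0, 67.689, -10.227], TCP at [0.215, -0.587, 0.237] pointing down, gripper open.
Joint ranges: [-176.69, 176.69], [-43.24, 126.21], [12.49, 139.97], [-82, 262], [0, 151.66], [-163.58, 163.58]. Speed limits (degrees/s): [159.86, 159.86, 180, 180, 180, 180].

### API

Orientations are given as a 3x3 rotation matrix whose columns are the frame's x, y, z axes.
In Python, from rig import read_state, capture, calibration, hand_in, finger_overhang gives the robot as it stands.
- The arm moves only by the tool send_rows, never from a script. Its argument "plan" is a list of rows, each a list of 5 numbers: the closure in counts, from 0 (fully open) to 255 (shut), then the shift along the tool's x, y, z in m, then the turn about the tool's z in rad. A call has 1 to 20 rows; each row shifts and turns the commanded pose from where the row before left it, along the tool's axes as they then stand; what a row does not reach is not made up. A row lasts 1/12 s, in which the tool goes at most 41.7 mm and 7.16 degrees, less where a joint would pass 70% of its speed; a pose out of reach is approached as far as the arm can. A call is refused whole if a number of a shift passes 0.0417 or a number of a turn 0.125, either way. A call with a gripper value outside its range is refused whole. The fingers move at their own pace and stop on an object; the grip force is fixed at half the most. Time passes only in rows, so rows that do not move let the fingers close. It gives the time, the measured TCP pose, the force, the opening and the grip force at its end, in the units of the state.
- read_state(): the state, without advancing time (a new reading comes with each control period).
- capture(name): name is "scene" or "top" or "wrist"; returns (picture, depth): 400x640x3 uint8, blue, green, red; 400x640 float32, m along the optical axis (not along the pixel's ray), 0 where there is no reading.
- calibration(name): a dict with "fx", "fy", "cx", "cy" (pixels), "dist_coeffs" ([k1, k2, p1, p2, k3] as OpenCV has them; the pictures are not rectified), "xyz" and "rotation" of the camera in the world. Camera axes: x right, y down, z forward; pixel columns grow to the right and rows downward; lengths in m; the calibration is good to about 2 mm. A picture is of the moment at which its call begins: read the wrist's pose just before it. calibration takes no time and is no camera call; for the wrist camera it gives the pose at the moment of the call.
- hand_in(): hands the job in; it is judged then, once.
The state is a dict: "time_s": time; "joint_positions": joint angles; "qvel": joint speeds; "tau": joint torques, N m; "position": TCP position; "tcp_rot": TCP orientation; "force": force on the tool from outside, world axes, zero at the start; "moment": the same for the moment, N m; "opening": opening from 0.0 (shut) to 1.0 (fully open); "grasp_force": force on a finger pad.
Only numpy, scipy, OpenCV 4.12 (cv2) and the standard library are available. Lean on these libraries where they do the work, as an engineer would, in place of code of your own. Each camera call takes 0.05 s, during which the arm holds its last target. There are 200 camera calls.

## Working session

There is one attempt and no reset: what is moved stays moved. The work goes in short steps, Python scripts to look and compute and a tool call to move; the robot and the scene stay as the last step left them, time stands still between calls to the robot, and variables do not carry over. Pictures are saved under pics/ and viewed, at most 10 in all, crops included, and the job is handed in when it is done.

Besides the shell and the picture viewer there is one more tool, called after "Emit:" as a command line: name --pt "numbers of a row" for each row, then --argument value for the rest. send_rows: Moves the arm, as the interface text tells. Its arguments: {"type":"object","properties":{"plan":{"type":"array","items":{"type":"array","items":{"type":"number"}}}},"required":["plan"]}

```bash
ls; mkdir -p pics; cat > h.py <<'E'
import numpy as np, cv2
from rig import read_state, capture, calibration, hand_in, finger_overhang
def cal(n):
    c=calibration(n); K=np.array([[c['fx'],0,c['cx']],[0,c['fy'],c['cy']],[0,0,1.]])
    return K,np.array(c['dist_coeffs'],float),np.array(c['xyz']),np.array(c['rotation'])
def snap(n,f):
    c=cal(n); p,d=capture(n); cv2.imwrite(f'pics/{f}.png',p); np.savez(f'pics/{f}.npz',p=p,d=d,K=c[0],D=c[1],t=c[2],R=c[3]); return p,d,c
def load(f):
    z=np.load(f'pics/{f}.npz'); return z['p'],z['d'],(z['K'],z['D'],z['t'],z['R'])
def ray(c,uv):
    K,D,t,R=c; n=cv2.undistortPoints(np.array(uv,float).reshape(-1,1,2),K,D)[:,0]
    return np.c_[n,np.ones(len(n))]@R.T
def onz(c,uv,z):
    r=ray(c,uv); return c[2]+r*((z-c[2][2])/r[:,2:3])
def deproj(c,uv,d): return c[2]+ray(c,uv)*np.asarray(d).reshape(-1,1)
def proj(c,X):
    K,D,t,R=c; return cv2.projectPoints((np.atleast_2d(X)-t)@R,np.zeros(3),np.zeros(3),K,D)[0][:,0]
def tri(c1,u1,c2,u2):
    a=ray(c1,u1)[0];b=ray(c2,u2)[0];a/=np.linalg.norm(a);b/=np.linalg.norm(b)
    s=np.linalg.lstsq(np.c_[a,-b],c2[2]-c1[2],rcond=None)[0]
    p=c1[2]+a*s[0];q=c2[2]+b*s[1]; return (p+q)/2,np.linalg.norm(p-q)
E
python3 - <<'E'
from h import *
s=read_state(); print({k:np.round(v,3).tolist() for k,v in s.items()}, finger_overhang)
for n in ('scene','top'):
    p,d,c=snap(n,n+'0'); print(n,c[2],c[3].round(2).tolist(),c[0][0,0])
E
```

```text
pics
{'time_s': 0.0, 'joint_positions': [-80.127, 30.279, 82.156, -0.002, 67.688, -10.229], 'qvel': [0.108, -0.012, 0.014, -0.033, 0.019, 0.033], 'tau': [0.002, -44.003, -17.659, 0.064, 0.058, -0.0], 'position': [0.215, -0.586, 0.236], 'tcp_rot': [[0.939, 0.344, -0.0], [0.344, -0.939, 0.002], [0.0, -0.002, -1.0]], 'force': [-0.029, -0.013, -0.341], 'moment': [0.036, 0.017, 0.057], 'grasp_force': 0.0, 'opening': 1.0} 0.014
scene [1.38503091 0.57416881 1.40689929] [[-0.6, 0.66, -0.45], [0.8, 0.49, -0.34], [0.0, -0.57, -0.82]] 490.9148831755711
top [0.42807713 0.0126448  1.19628439] [[-0.0, -0.98, 0.18], [-1.0, 0.0, -0.0], [0.0, -0.18, -0.98]] 408.1348636130132
```

View pics/top0.png

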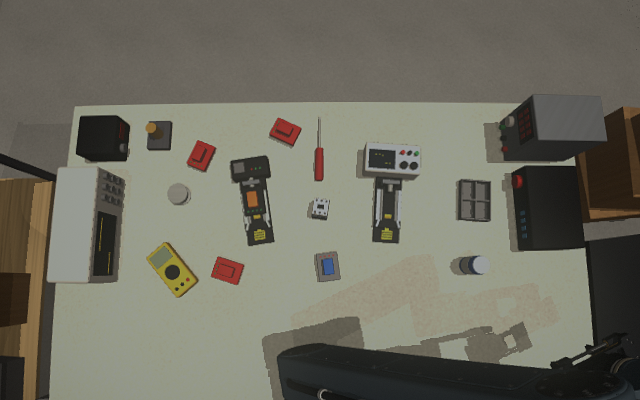

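View pics/scene0.png

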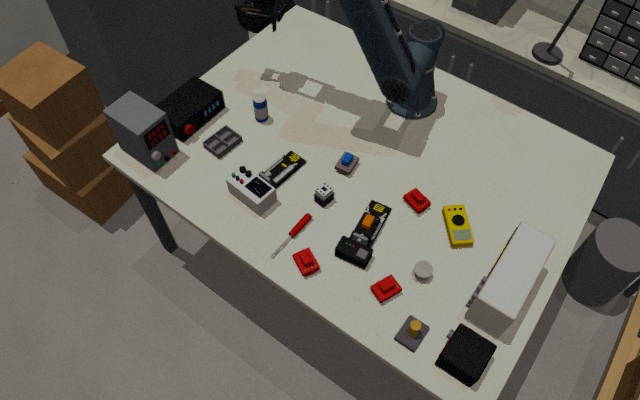

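The top view shows the charger at about (252,200) holding the orange-ribbed pack, with its yellow tab at (260,236). The white scope is at (392,160) with its bay tab at (386,236). The scene view shows the same things: pack at (370,222), charger tab at (377,207), bay tab at (293,160). Next I'll get coarse positions from both views.

```bash
cat >> h.py <<'E'
def blobs(p,lo,hi,amin=20):
    m=cv2.inRange(cv2.cvtColor(p,cv2.COLOR_BGR2HSV),np.array(lo),np.array(hi))
    n,l,s,c=cv2.connectedComponentsWithStats(m); 
    return [(int(s[i,4]),c[i].round(1).tolist(),s[i,:4].tolist()) for i in range(1,n) if s[i,4]>=amin],m,l
E
python3 - <<'E'
from h import *
for n in('top0','scene0'):
    p,d,c=load(n)
    print(n,'yel',blobs(p,(22,120,100),(35,255,255))[0]); print('or',blobs(p,(8,150,100),(17,255,255))[0])
    if n=='top0':
        for uv,z in (((252,199),.079),((260,236),.02),((386,236),.02),((250,175),.03),((386,190),.03)):
            print(uv,onz(c,[uv],z).round(3), deproj(c,[uv],[d[uv[1],uv[0]]]).round(3))
E
```

```text
top0 yel [(25, [256.4, 216.4], [253, 215, 8, 4]), (27, [387.8, 215.7], [385, 214, 7, 5]), (101, [259.0, 234.5], [254, 229, 11, 12]), (112, [386.3, 234.2], [381, 228, 12, 12]), (788, [173.4, 272.7], [147, 242, 49, 55])]
or [(152, [251.8, 198.6], [247, 191, 11, 16])]
(252, 199) [[0.625 0.196 0.079]] [[0.623 0.194 0.086]]
(260, 236) [[0.526 0.18  0.02 ]] [[0.527 0.18  0.018]]
(386, 236) [[ 0.525 -0.184  0.02 ]] [[ 0.525 -0.184  0.02 ]]
(250, 175) [[0.705 0.211 0.03 ]] [[0.701 0.209 0.046]]
(386, 190) [[ 0.658 -0.187  0.03 ]] [[ 0.66  -0.188  0.024]]
scene0 yel [(50, [294.0, 157.2], [289, 153, 11, 9]), (57, [378.7, 207.6], [373, 204, 12, 8]), (552, [456.5, 222.4], [442, 205, 32, 40])]
or [(104, [367.8, 220.0], [362, 214, 13, 13])]
```

```bash
cat >> h.py <<'E'
def pl(x,y,z,yaw,n=None):
    s=read_state(); R=np.array(s['tcp_rot']); d=R.T@(np.array([x,y,z])-s['position'])
    y0=np.degrees(np.arctan2(R[1,0],R[0,0])); print('t',s['time_s'],'pos',np.round(s['position'],4),'yaw',y0.round(2),'F',np.round(s['force'],1),'op',round(s['opening'],3),'tool d',d.round(4),'turn',np.radians(y0-yaw).round(4),'Rz',R[:,2].round(4))
E
python3 - <<'E'
from h import *
pl(.46,-.19,.3,-1)
K,D,t,R=cal('wrist'); s=read_state(); T=np.array(s['tcp_rot']); print(K,(T.T@(t-s['position'])).round(4),(T.T@R).round(3))
E
```

```text
t 0.1 pos [ 0.2147 -0.5863  0.2357] yaw 20.1 F [-0.3  0.2 -0.5] op 0.997 tool d [ 0.3666 -0.288  -0.0637] turn 0.3683 Rz [-4.0e-04  1.9e-03 -1.0e+00]
[[360.49274297   0.         321.24300844]
 [  0.         360.49274297 202.65440388]
 [  0.           0.           1.        ]] [ 7.320e-02  1.000e-04 -1.488e-01] [[-0.001 -0.964 -0.264]
 [ 1.    -0.    -0.001]
 [ 0.001 -0.264  0.964]]
```

Emit:
send_rows --pt "0 0.0333 -0.0161 -0.002 0" --pt "0 0.0333 -0.0161 -0.002 0" --pt "0 0.0333 -0.0161 -0.002 0" --pt "0 0.0333 -0.0161 -0.002 0" --pt "0 0.0333 -0.0161 -0.002 0" --pt "0 0.0333 -0.0161 -0.002 0" --pt "0 0.0333 -0.0161 -0.002 0" --pt "0 0.0333 -0.0161 -0.002 0" --pt "0 0.0333 -0.0161 -0.002 0" --pt "0 0.0333 -0.0161 -0.002 0" --pt "0 0.0333 -0.0161 0 0" --pt "0 0.0333 -0.0161 0 0" --pt "0 0.0333 -0.0161 0 0" --pt "0 0.0333 -0.0161 0 0" --pt "0 0.0333 -0.0161 0 0" --pt "0 0 0 0 0.12" --pt "0 0 0 0 0.12" --pt "0 0 0 0 0.12" --pt "0 0 0 0 0" --pt "0 0 0 0 0"

```text
time_s: 1.77
position: [0.6006, -0.1882, 0.2561]
tcp_rot: [[1.0, -0.006, -0.001], [-0.006, -1.0, 0.0], [-0.001, -0.0, -1.0]]
force: [0.0, -0.6, 0.4]
opening: 1.002
grasp_force: 0.0
```

```bash
python3 - <<'E'
from h import *
pl(.6,-.187,.25,-1)
p,d,c=snap('wrist','w_bay1')
E
```

```text
t 1.7667 pos [ 0.6006 -0.1882  0.2561] yaw -0.34 F [ 0.  -0.6  0.4] op 1.002 tool d [-0.0006 -0.0012  0.0061] turn 0.0114 Rz [-1.e-03  5.e-04 -1.e+00]
```

View pics/w_bay1.png

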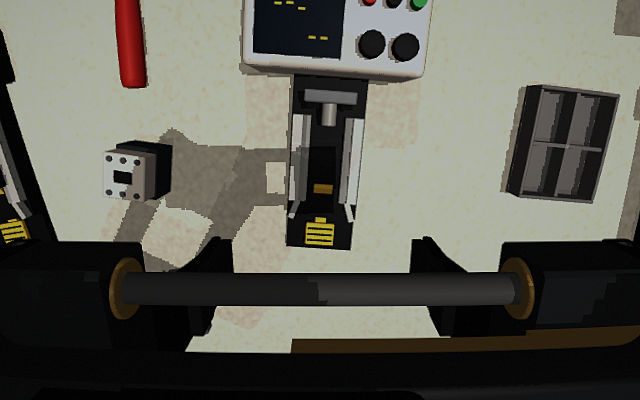

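The wrist view looks along the bay: rails at columns 290-310 and 345-365 (rows 114-205), catch nose at (323,188), tab at (319,233), stop block and ejector at (331,100). I'll take a second, closer view.

Emit:
send_rows --pt "0 -0.01 0 0.025 0.01" --pt "0 -0.01 0 0.025 0" --pt "0 -0.01 0 0.025 0" --pt "0 -0.005 0 0.02 0" --pt "0 0 0 0 0" --pt "0 0 0 0 0"

```text
time_s: 2.32
position: [0.5653, -0.1879, 0.1609]
tcp_rot: [[1.0, -0.019, -0.002], [-0.019, -1.0, 0.001], [-0.002, -0.001, -1.0]]
force: [0.3, -0.4, 1.4]
opening: 1.0
grasp_force: 0.0
```

```bash
python3 - <<'E'
from h import *
pl(.6,-.187,.25,-1)
p,d,c=snap('wrist','w_bay2')
q=cv2.resize(p[0:260,200:440],None,fx=2.3,fy=2.3,interpolation=cv2.INTER_CUBIC); cv2.imwrite('pics/c1.png',q)
E
```

```text
t 2.3167 pos [ 0.5653 -0.1879  0.1609] yaw -1.07 F [ 0.3 -0.4  1.4] op 1.0 tool d [ 0.0345 -0.0017 -0.0892] turn -0.0012 Rz [-0.002   0.0012 -1.    ]
```

View pics/c1.png

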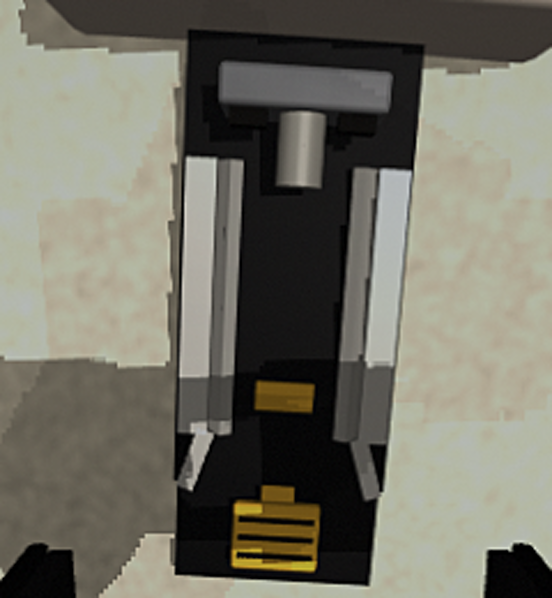

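The crop (2.3x, offset (200,0)) shows the rails with inner edges at about crop columns 243→230 and 353→333. The rail ends (mouth) are at rows 433-441, the nose at (285,397), the tab at (276,537) and the ejector tip at (300,187). Next I'll fit the centreline with subpixel edges in both views.

```bash
cat >> h.py <<'E'
def edges(p,rows,mid,thr):
    """per row: subpixel columns where brightness first passes thr going left/right from mid(row)"""
    g=cv2.GaussianBlur(p,(3,3),0).max(2).astype(float); L=[];Rr=[]
    for r in rows:
        m=int(mid(r)); row=g[r]
        for sgn,out in((-1,L),(1,Rr)):
            for k in range(5,45):
                a,b=row[m+sgn*(k-1)],row[m+sgn*k]
                if b>thr>=a: out.append((m+sgn*(k-1+(thr-a)/(b-a)),r)); break
    return np.array(L),np.array(Rr)
def fitx(pts):  # robust line y = a + b x in world
    v=cv2.fitLine(pts[:,:2].astype(np.float32),cv2.DIST_HUBER,0,.001,.001).ravel()
    b=v[1]/v[0]; return v[3]-b*v[2],b
E
python3 - <<'E'
from h import *
for f,rows,mid in(('w_bay2',range(78,150),lambda r:200+(300-(r*2.3-165)*.06)/2.3),('w_bay1',range(122,180),lambda r:329-(r-120)*.06)):
    p,d,c=load(f); g=p.max(2); r=rows[20]; print(g[r,int(mid(r))-40:int(mid(r))+40:2])
    L,R=edges(p,rows,mid,55)
    for z in(.022,.032):
        a=fitx(onz(c,L,z));b=fitx(onz(c,R,z)); yl,yr=a[0]+a[1]*.6,b[0]+b[1]*.6
        print(f,z,'L',yl.round(4),'R',yr.round(4),'gap',(yl-yr).round(4),'mid',((yl+yr)/2).round(4),'yaw',np.degrees([a[1],b[1]]).round(2))
# two-view tab/nose heights and centres
B={}
for f in('w_bay1','w_bay2'):
    p,d,c=load(f); bl,m,l=blobs(p,(18,120,60),(35,255,255),30); bl=[b for b in bl if 250<b[1][0]<380 and b[1][1]>150]; print(f,bl); B[f]=(bl,c)
    for b in bl: print(onz(c,[b[1]],.022).round(4), onz(c,[b[1]],.02).round(4))
E
```

```text
[178 180 186  91  99  97 136 136  92  20  22  23  23  23  24  22  24  23
  20  23  24  24  24  24  24  24  23  24  24  24   2   2  91 115 114 121
 122  38 192 184]
w_bay2 0.022 L -0.1724 R -0.2085 gap 0.0361 mid -0.1905 yaw [-4.51 -4.49]
w_bay2 0.032 L -0.1729 R -0.2077 gap 0.0349 mid -0.1903 yaw [-4.51 -4.49]
[ 96 101  70 182 177 179 181 123 107 115 148 101  17  20  17  19  20  21
  20  22  20  21  22  21  22  23  21  16  42 131 113 121  60 191 180 181
 182 151 176 176]
w_bay1 0.022 L -0.1712 R -0.2081 gap 0.037 mid -0.1897 yaw [-6.04 -4.54]
w_bay1 0.032 L -0.1714 R -0.2075 gap 0.036 mid -0.1895 yaw [-6.04 -4.54]
w_bay1 [(166, [322.8, 188.3], [314, 184, 19, 10]), (572, [319.3, 231.7], [305, 217, 30, 29])]
[[ 0.5847 -0.189   0.022 ]] [[ 0.5842 -0.189   0.02  ]]
[[ 0.5345 -0.1848  0.022 ]] [[ 0.5338 -0.1848  0.02  ]]
w_bay2 [(312, [323.2, 172.0], [311, 166, 26, 13]), (968, [319.3, 230.6], [300, 211, 39, 38])]
[[ 0.5849 -0.1892  0.022 ]] [[ 0.5845 -0.1891  0.02  ]]
[[ 0.5347 -0.185   0.022 ]] [[ 0.534  -0.1849  0.02  ]]
```

Emit:
send_rows --pt "0 0.001 -0.0378 -0.005 0" --pt "0 0.001 -0.0378 -0.005 0" --pt "0 0.001 -0.0378 -0.005 0" --pt "0 0.001 -0.0378 -0.005 0" --pt "0 0.001 -0.0378 -0.005 0" --pt "0 0.001 -0.0378 -0.005 0" --pt "0 0.001 -0.0378 -0.005 0" --pt "0 0.001 -0.0378 -0.005 0" --pt "0 0.002 -0.0378 -0.005 0" --pt "0 0.002 -0.0378 -0.005 0" --pt "0 0 0 0 -0.09" --pt "0 0 0 0 -0.09" --pt "0 0 0 0 0" --pt "0 0 0 0 0"

```text
time_s: 3.53
position: [0.5863, 0.1903, 0.2133]
tcp_rot: [[0.987, 0.159, 0.004], [0.159, -0.987, 0.001], [0.004, 0.0, -1.0]]
force: [-0.4, 0.3, -0.0]
opening: 1.001
grasp_force: 0.0
```

```bash
python3 - <<'E'
from h import *
pl(.6,.19,.25,9)
p,d,c=snap('wrist','w_ch1')
q=cv2.resize(p[0:260,200:440],None,fx=2.3,fy=2.3,interpolation=cv2.INTER_CUBIC); cv2.imwrite('pics/c2.png',q)
_,_,c1=load('w_bay1');_,_,c2=load('w_bay2')
print('nose',tri(c1,(322.8,188.3),c2,(323.2,172)),'tab',tri(c1,(319.3,231.7),c2,(319.3,230.6)))
print('mouth',onz(c2,[(295.6,188.5),(350.9,191.3)],.03).round(4))
E
```

```text
t 3.5333 pos [0.5863 0.1903 0.2133] yaw 9.14 F [-0.4  0.3 -0. ] op 1.001 tool d [ 0.0136  0.0025 -0.0366] turn 0.0024 Rz [ 3.6e-03  5.0e-04 -1.0e+00]
nose (array([ 0.58578731, -0.18908331,  0.02672308]), np.float64(0.00013888851687220242)) tab (array([ 0.53027788, -0.18473478,  0.01004967]), np.float64(0.00021896620580872677))
mouth [[ 0.5735 -0.1669  0.03  ]
 [ 0.5704 -0.211   0.03  ]]
```

View pics/c2.png

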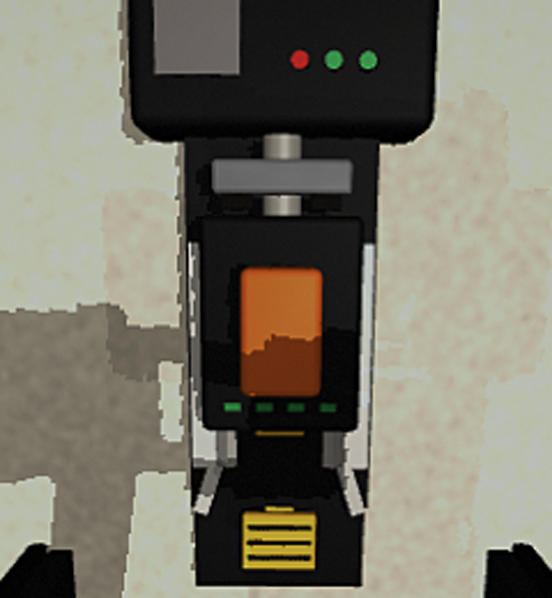

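The crop shows the pack latched in the charger: orange rib spanning crop (242-322, 267-396), nose sliver at (280,433), tab at (279,540), stop block at (282,175) and the rail mouth ends at about row 467. Next I'll measure.

```bash
python3 - <<'E'
from h import *
p,d,c=load('w_ch1')
bl,m,l=blobs(p,(3,130,30),(17,255,255),200); bl=[b for b in bl if 280<b[1][0]<360]; print(bl)
cnt=max(cv2.findContours(m[:200],cv2.RETR_EXTERNAL,cv2.CHAIN_APPROX_NONE)[0],key=cv2.contourArea)
r=cv2.minAreaRect(cnt); print(r); P=onz(c,cv2.boxPoints(r),.079); print('rib',P.mean(0).round(4),P.round(4).tolist())
y=[b for b in blobs(p,(18,120,60),(35,255,255),30)[0] if 280<b[1][0]<360]; print(y)
for b in y: print('tab/nose',onz(c,[b[1]],.02).round(4),onz(c,[b[1]],.026).round(4))
cr=lambda *a:[(200+x/2.3,yy/2.3) for x,yy in a]
print('mouth',onz(c,cr((204,465),(356,467)),.03).round(4))
print('stop top corners',onz(c,cr((213,160),(351,158),(352,192),(213,193)),.056).round(4))
c2=load('w_bay2')[2]; print('bay stop',onz(c2,cr((219,62),(391,70),(391,112),(220,105)),.056).round(4))
for f in('top0','scene0'):
    q,_,k=load(f); b=max(blobs(q,(8,150,60),(17,255,255))[0]); print(f,'rib',b,[o.round(4).tolist() for o in tri(c,bl[0][1],k,b[1])[:1]])
    print(proj(k,P.mean(0)))
dd=d[m>0]; ys,xs=np.nonzero(m[:200]); W=deproj(c,np.c_[xs,ys],d[ys,xs]); print('rib depth z',np.percentile(W[:,2],[10,50,90]).round(4))
E
```

```text
[(2040, [321.5, 143.7], [304, 115, 37, 58])]
((322.0, 143.5), (57.0, 36.0), 90.0)
rib [0.6293 0.197  0.079 ] [[0.6491, 0.2142, 0.079], [0.6534, 0.1869, 0.079], [0.6097, 0.1793, 0.079], [0.6052, 0.2076, 0.079]]
[(715, [320.6, 233.9], [305, 220, 33, 28])]
tab/nose [[0.5343 0.1831 0.02  ]] [[0.5365 0.1834 0.026 ]]
mouth [[0.5648 0.2188 0.03  ]
 [0.574  0.1563 0.03  ]]
stop top corners [[0.6825 0.2296 0.056 ]
 [0.6909 0.1818 0.056 ]
 [0.6796 0.1795 0.056 ]
 [0.6714 0.228  0.056 ]]
bay stop [[ 0.6879 -0.1726  0.056 ]
 [ 0.6849 -0.2215  0.056 ]
 [ 0.6735 -0.2216  0.056 ]
 [ 0.6763 -0.1725  0.056 ]]
top0 rib (153, [251.8, 198.6], [247, 191, 11, 16]) [[0.628, 0.1977, 0.0672]]
[[251.56949571 197.28846618]]
scene0 rib (139, [367.5, 221.2], [361, 214, 14, 16]) [[0.6279, 0.1978, 0.0661]]
[[367.17803741 219.24027274]]
rib depth z [0.0778 0.0794 0.0804]
```

Emit:
send_rows --pt "255 -0.018 0 0.02 0.005" --pt "255 -0.018 0 0.02 0" --pt "255 -0.018 0 0.02 0" --pt "255 0 0 0.02 0" --pt "255 0 0 0.02 0" --pt "255 0 0 0.01 0" --pt "255 0 0 0 0" --pt "255 0 0 0 0"

```text
time_s: 4.25
position: [0.5325, 0.181, 0.1017]
tcp_rot: [[0.988, 0.154, 0.0], [0.154, -0.988, 0.0], [0.0, -0.0, -1.0]]
force: [0.8, -0.4, -0.6]
opening: 0.48
grasp_force: 0.0
```

```bash
cat >> h.py <<'E'
def ribfit(p,c,z,rowmax=400):
    m=blobs(p,(3,130,30),(17,255,255),200)[1]; m[rowmax:]=0
    cnt=max(cv2.findContours(m,cv2.RETR_EXTERNAL,cv2.CHAIN_APPROX_NONE)[0],key=cv2.contourArea)
    k=cv2.drawContours(np.zeros_like(m),[cnt],-1,255,-1); ys=np.nonzero(k.any(1))[0]; h=len(ys); rr=ys[h//6:-h//6]
    L=np.array([(np.nonzero(k[r])[0][0]-.5,r) for r in rr]);R=np.array([(np.nonzero(k[r])[0][-1]+.5,r) for r in rr])
    a=fitx(onz(c,L,z));b=fitx(onz(c,R,z)); x,y,w,hh=cv2.boundingRect(cnt)
    e=onz(c,[(x+w/2,y-.5),(x+w/2,y+hh-.5)],z); xm=e[:,0].mean()
    print('rib far/near',e[:,0].round(4),'len',np.linalg.norm(e[0]-e[1]).round(4),'wid',((a[0]+a[1]*xm)-(b[0]+b[1]*xm)).round(4),'centre',xm.round(4),((a[0]+a[1]*xm+b[0]+b[1]*xm)/2).round(4),'yaw',np.degrees(np.arctan([a[1],b[1]])).round(2))
    return (x,y,w,hh)
E
python3 - <<'E'
from h import *
pl(.533,.182,.04,8.8)
p,d,c=snap('wrist','w_ch2')
p1,d1,c1=load('w_ch1')
x,y,w,h=ribfit(p1,c1,.079,200); a=ribfit(p,c,.079); print(a)
print('rib far edge height',tri(c1,(x+w/2,y-.5),c,(a[0]+a[2]/2,a[1]-.5)))
E
```

```text
t 4.25 pos [0.5325 0.181  0.1017] yaw 8.84 F [ 0.8 -0.4 -0.6] op 0.48 tool d [ 0.0007 -0.0009  0.0617] turn 0.0008 Rz [ 2.e-04  1.e-04 -1.e+00]
rib far/near [0.6517 0.6071] len 0.0451 wid 0.0285 centre 0.6294 0.1974 yaw [8.43 9.8 ]
rib far/near [0.6489 0.6068] len 0.0426 wid 0.0281 centre 0.6278 0.1968 yaw [8.52 9.34]
(288, 0, 64, 100)
rib far edge height (array([0.65142816, 0.20022922, 0.06908068]), np.float64(0.0001780969904774475))
```

The rib is confirmed at (0.629, 0.197) with its top at 0.079 and yaw of about 8.9°. The near edge and width agree between the two views. Now I'll press the tab.

Emit:
send_rows --pt "255 0.0005 -0.001 0.01 0" --pt "255 0 0 0.01 0" --pt "255 0 0 0.01 0" --pt "255 0 0 0.01 0" --pt "255 0 0 0.008 0" --pt "255 0 0 0.006 0" --pt "255 0 0 0.004 0" --pt "255 0 0 0.002 0" --pt "255 0 0 0 0" --pt "255 0 0 0 0"

```text
time_s: 5.13
position: [0.5323, 0.1824, 0.0416]
tcp_rot: [[0.988, 0.155, 0.0], [0.155, -0.988, 0.0], [0.0, -0.0, -1.0]]
force: [-0.6, 1.0, 0.3]
opening: 0.008
grasp_force: 0.0
```

Emit:
send_rows --pt "255 0 0 0.002 0" --pt "255 0 0 0.002 0" --pt "255 0 0 0.001 0" --pt "255 0 0 0.001 0" --pt "255 0 0 0.001 0" --pt "255 0 0 0 0"

```text
time_s: 5.63
position: [0.5322, 0.1824, 0.0345]
tcp_rot: [[0.988, 0.155, -0.0], [0.155, -0.988, 0.0], [-0.0, -0.0, -1.0]]
force: [0.0, 0.4, -0.9]
opening: 0.008
grasp_force: 0.0
```

Emit:
send_rows --pt "255 0 0 0.001 0" --pt "255 0 0 0.001 0" --pt "255 0 0 0.001 0" --pt "255 0 0 0.001 0" --pt "255 0 0 0.0005 0" --pt "255 0 0 0 0"

```text
time_s: 6.13
position: [0.5322, 0.1824, 0.0299]
tcp_rot: [[0.988, 0.155, 0.0], [0.155, -0.988, 0.0], [0.0, -0.0, -1.0]]
force: [-0.3, 0.3, 0.7]
opening: 0.008
grasp_force: 0.4
```

```bash
python3 - <<'E'
from h import *
pl(.533,.182,.03,8.8)
p,d,c=snap('wrist','w_ch3'); ribfit(p,c,.079)
q,_,k=snap('scene','s3'); print(blobs(q,(8,150,60),(17,255,255))[0])
E
```

```text
t 6.1333 pos [0.5322 0.1824 0.0299] yaw 8.92 F [-0.3  0.3  0.7] op 0.008 tool d [ 0.0007  0.0005 -0.0001] turn 0.0022 Rz [ 1.e-04  0.e+00 -1.e+00]
rib far/near [0.6304 0.5919] len 0.0389 wid 0.0279 centre 0.6111 0.1942 yaw [9.07 8.9 ]
[(33, [4.9, 99.5], [0, 94, 9, 14]), (33, [12.7, 99.8], [9, 96, 12, 9]), (116, [20.1, 112.0], [10, 104, 20, 17]), (44, [30.3, 125.0], [21, 119, 17, 12]), (27, [39.7, 135.5], [35, 132, 10, 9]), (43, [33.2, 147.5], [26, 143, 15, 10]), (37, [42.0, 157.3], [39, 151, 8, 14]), (24, [54.4, 168.5], [51, 164, 8, 9]), (48, [51.0, 184.3], [43, 179, 16, 13]), (22, [66.5, 183.6], [61, 179, 12, 11]), (29, [91.4, 184.9], [88, 179, 9, 14]), (78, [66.3, 193.1], [59, 184, 16, 21]), (49, [82.6, 207.8], [74, 199, 18, 17]), (141, [369.5, 217.5], [363, 210, 14, 16]), (31, [625.5, 382.6], [621, 379, 9, 9]), (20, [623.6, 392.2], [622, 388, 5, 9])]
```

The pack sprang out about 15 mm (near rib edge at 0.6068 → 0.5919). I'll lift, open the fingers and go over the rib.

Emit:
send_rows --pt "105 0 0 -0.02 0" --pt "105 0 0 -0.025 0" --pt "105 0 0 -0.03 0" --pt "105 0.0206 0.0001 0 0" --pt "105 0.0206 0.0002 0 0" --pt "105 0.0206 0.0002 0 0" --pt "105 0.0206 0.0001 0 0" --pt "105 0 0 0 0" --pt "105 0 0 0 0" --pt "105 0 0 0 0"

```text
time_s: 7.07
position: [0.612, 0.1944, 0.1044]
tcp_rot: [[0.988, 0.155, -0.003], [0.155, -0.988, -0.0], [-0.003, -0.0, -1.0]]
force: [-0.4, 0.6, 0.4]
opening: 0.572
grasp_force: 0.0
```

```bash
python3 - <<'E'
from h import *
pl(.6137,.1946,.071,8.9)
E
```

```text
t 7.0667 pos [0.612  0.1944 0.1044] yaw 8.93 F [-0.4  0.6  0.4] op 0.572 tool d [0.0018 0.0001 0.0334] turn 0.0005 Rz [-3.1e-03 -4.0e-04 -1.0e+00]
```

Emit:
send_rows --pt "105 0.0015 0 0.012 0" --pt "105 0 0 0.01 0" --pt "105 0 0 0.007 0" --pt "105 0 0 0.004 0" --pt "105 0 0 0 0" --pt "180 0 0 0 0" --pt "180 0 0 0 0" --pt "180 0 0 0 0" --pt "180 0 0 0 0" --pt "200 0 0 0 0" --pt "200 0 0 0 0" --pt "200 0 0 0 0"

```text
time_s: 8.07
position: [0.6155, 0.1949, 0.0725]
tcp_rot: [[0.988, 0.155, 0.001], [0.155, -0.988, 0.0], [0.001, 0.0, -1.0]]
force: [-0.3, -0.4, 1.8]
opening: 0.322
grasp_force: 30.0
```

```bash
python3 - <<'E'
from h import *
pl(.6137,.1946,.071,8.9); s=read_state(); print(s['grasp_force'],s['moment'])
p,d,c=snap('wrist','w_g1'); q=cv2.resize(p[0:280,150:490],None,fx=2,fy=2,interpolation=cv2.INTER_CUBIC); cv2.imwrite('pics/c3.png',q)
E
```

```text
t 8.0667 pos [0.6155 0.1949 0.0725] yaw 8.93 F [-0.3 -0.4  1.8] op 0.322 tool d [-0.0018 -0.      0.0015] turn 0.0005 Rz [ 9.e-04  1.e-04 -1.e+00]
29.995566308498383 [-0.01769626  0.02374194  0.02671214]
```

View pics/c3.png

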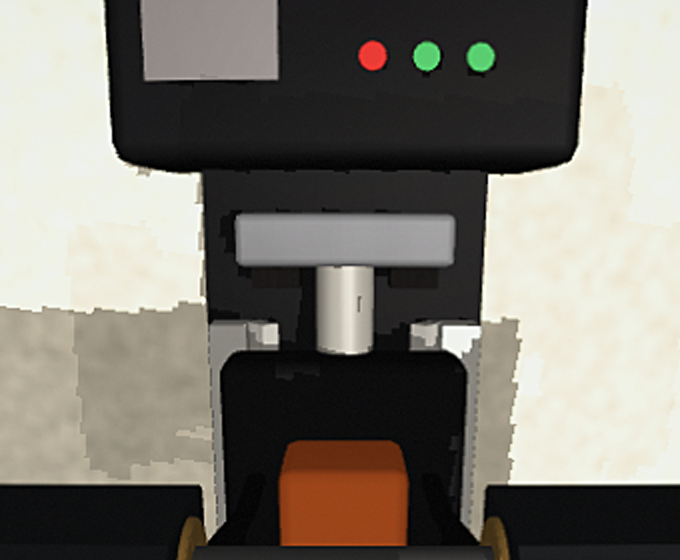

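The view shows the rib held between the fingers (rib centre at crop (343,490)), pack clear of the ejector tip at (344,350). Gripping 28 mm at 30 N with negligible side force. I'll draw it out along the dovetail.

Emit:
send_rows --pt "200 -0.002 0 -0.0003 0" --pt "200 -0.004 0 0 0" --pt "200 -0.005 0 0 0" --pt "200 -0.005 0 0 0" --pt "200 -0.005 0 0 0"

```text
time_s: 8.53
position: [0.5941, 0.1916, 0.0725]
tcp_rot: [[0.988, 0.155, 0.001], [0.155, -0.988, 0.0], [0.001, -0.0, -1.0]]
force: [1.7, 0.5, 0.2]
opening: 0.317
grasp_force: 30.0
```

Emit:
send_rows --pt "200 -0.006 0 0 0" --pt "200 -0.006 0 0 0" --pt "200 -0.006 0 0 0" --pt "200 -0.006 0 0 0" --pt "200 -0.006 0 0 0" --pt "200 0 0 0 0"

```text
time_s: 9.03
position: [0.5628, 0.1867, 0.0725]
tcp_rot: [[0.988, 0.155, -0.003], [0.155, -0.988, -0.0], [-0.003, 0.0, -1.0]]
force: [-1.2, 0.0, 4.3]
opening: 0.321
grasp_force: 30.0
```

Emit:
send_rows --pt "200 -0.007 0 -0.0002 0" --pt "200 -0.008 0 0 0" --pt "200 -0.008 0 0 0" --pt "200 -0.008 0 0 0" --pt "200 -0.008 0 0 0" --pt "200 -0.003 0 0 0" --pt "200 0 0 0 0"

```text
time_s: 9.62
position: [0.5198, 0.18, 0.0714]
tcp_rot: [[0.988, 0.155, -0.006], [0.155, -0.988, -0.001], [-0.006, -0.0, -1.0]]
force: [-0.2, -0.0, -5.1]
opening: 0.317
grasp_force: 30.0
```

Emit:
send_rows --pt "200 0 0 -0.005 0" --pt "200 0 0 -0.01 0" --pt "200 0 0 -0.02 0" --pt "200 0 0 -0.025 0" --pt "200 0 0 -0.02 0" --pt "200 0 0 0 0" --pt "200 0 0 0 0"

```text
time_s: 10.2
position: [0.5246, 0.1805, 0.1541]
tcp_rot: [[0.988, 0.155, 0.004], [0.155, -0.988, 0.001], [0.004, 0.0, -1.0]]
force: [-0.7, 0.8, -6.1]
opening: 0.319
grasp_force: 30.0
```

```bash
python3 - <<'E'
from h import *
pl(.527,-.185,.15,-4.5); s=read_state(); print(s['grasp_force'],s['moment'])
E
```

```text
t 10.2 pos [0.5246 0.1805 0.1541] yaw 8.93 F [-0.7  0.8 -6.1] op 0.319 tool d [-0.0543  0.3615  0.0039] turn 0.2343 Rz [ 4.2e-03  5.0e-04 -1.0e+00]
29.993249773979187 [0.00830548 0.00041859 0.03213969]
```

Emit:
send_rows --pt "200 0 0 0 0.117" --pt "200 0 0 0 0.117" --pt "200 0.0026 0.0303 0 0" --pt "200 0.0026 0.0303 0 0" --pt "200 0.0026 0.0303 0 0" --pt "200 0.0026 0.0303 0 0" --pt "200 0.0026 0.0303 0 0" --pt "200 0.0026 0.0303 0 0" --pt "200 0.0026 0.0303 0 0" --pt "200 0.0026 0.0303 0 0" --pt "200 0.0026 0.0303 0 0" --pt "200 0.0026 0.0303 0 0" --pt "200 0.0026 0.0303 0 0" --pt "200 0.0026 0.0303 0 0" --pt "200 0 0 0 0" --pt "200 0 0 0 0"

```text
time_s: 11.53
position: [0.5253, -0.1862, 0.151]
tcp_rot: [[0.997, -0.082, -0.002], [-0.082, -0.997, 0.001], [-0.002, -0.001, -1.0]]
force: [-0.1, 0.7, -5.6]
opening: 0.321
grasp_force: 30.0
```

```bash
python3 - <<'E'
from h import *
pl(.527,-.185,.15,-4.5); s=read_state(); print(s['grasp_force'],s['moment'])
p,d,c=snap('wrist','w_b3'); q=cv2.resize(p[0:280,170:470],None,fx=2.1,fy=2.1,interpolation=cv2.INTER_CUBIC); cv2.imwrite('pics/c4.png',q)
E
```

```text
t 11.5333 pos [ 0.5253 -0.1862  0.151 ] yaw -4.69 F [-0.1  0.7 -5.6] op 0.321 tool d [ 0.0016 -0.0013  0.001 ] turn -0.0033 Rz [-0.0019  0.0013 -1.    ]
29.993200600147247 [ 0.08549753  0.07320157 -0.01924423]
```

View pics/c4.png

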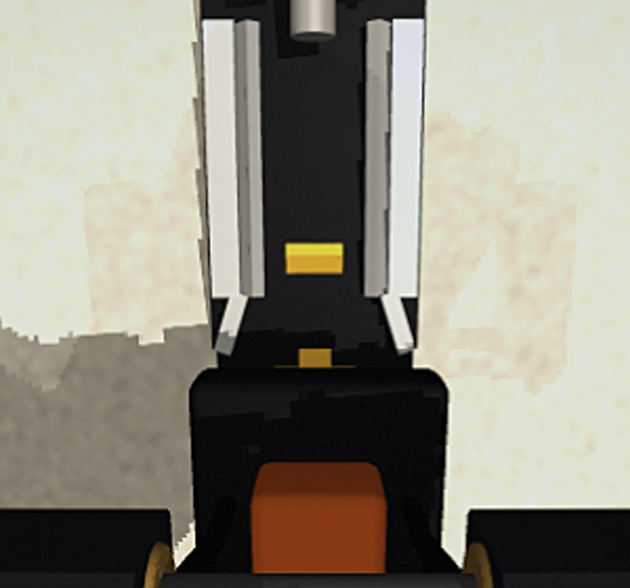

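The view shows the bay dead ahead: rail inner edges at crop columns 263 and 366, nose at (314,258), pack front edge at row 370, rib at (318,515). Next I'll fit the rail midline in the tool frame.

```bash
python3 - <<'E'
from h import *
p,d,c=load('w_b3'); s=read_state(); T=np.array(s['tcp_rot']); P=np.array(s['position'])
L,R=edges(p,range(24,112),lambda r:170+315/2.1,60)
def rep(n,L,R,z):
    a=(onz(c,L,z)-P)@T; b=(onz(c,R,z)-P)@T; fa,fb=fitx(a),fitx(b)
    for x in(.05,.1): print(n,'x',x,'L',(fa[0]+fa[1]*x).round(4),'R',(fb[0]+fb[1]*x).round(4),'mid tool y',((fa[0]+fa[1]*x+fb[0]+fb[1]*x)/2).round(4))
    print(' yaw rel',np.degrees([fa[1],fb[1]]).round(2))
rep('in',L,R,.03)
L,R=edges(p,range(24,112),lambda r:170+315/2.1,150); rep('bright',L,R,.032)
b=[b for b in blobs(p,(18,120,60),(35,255,255),60)[0] if 250<b[1][0]<380]; print([( (onz(c,[x[1]],.026)-P)@T).round(4) for x in b],b)
o=[b for b in blobs(p,(3,130,30),(17,255,255),200)[0] if 250<b[1][0]<380]; print(o,[((onz(c,[(x[2][0]+x[2][2]/2-.5,x[2][1])],.157)-P)@T).round(4) for x in o])
E
```

```text
in x 0.05 L -0.0175 R 0.0172 mid tool y -0.0002
in x 0.1 L -0.0176 R 0.0171 mid tool y -0.0002
 yaw rel [-0.02 -0.13]
bright x 0.05 L -0.0184 R 0.0213 mid tool y 0.0014
bright x 0.1 L -0.0185 R 0.0213 mid tool y 0.0014
 yaw rel [-0.1   0.03]
[array([[ 6.080e-02, -1.000e-04,  1.247e-01]]), array([[ 2.490e-02, -1.000e-04,  1.248e-01]]), array([[-0.1313,  0.0367,  0.1253]])] [(443, [319.4, 122.5], [306, 115, 28, 16]), (144, [319.5, 170.0], [312, 166, 16, 9]), (4752, [361.3, 343.0], [149, 330, 393, 23])]
[(3334, [321.2, 246.6], [289, 220, 66, 53]), (1136, [321.1, 314.8], [291, 306, 62, 19])] [array([[ 0.0272,  0.0014, -0.0062]]), array([[-0.0134,  0.0013, -0.006 ]])]
```

```bash
python3 - <<'E'
from h import *
p,d,c=load('w_b3'); s=read_state(); T=np.array(s['tcp_rot']); P=np.array(s['position'])
print((T.T@(c[2]-P)).round(4),(T.T@c[3]).round(4),P,c[0][0,2],c[1])
k=cal('wrist'); print((k[2]-c[2]).round(5))
g=p.astype(int)
# gold rings / fingers midline in the image
b=[x for x in blobs(p,(10,90,40),(30,255,255),30)[0] if x[1][1]>240]; print(b)
# rib side edges at a top-face row, and case front corners
m=blobs(p,(3,130,30),(17,255,255),200)[1]
for r in(225,235,245,255,265): x=np.nonzero(m[r])[0]; x=x[(x>270)&(x<370)]; print(r,x.min(),x.max(),(x.min()+x.max())/2)
for r in(200,210): row=g[r].max(1); x=[i for i in range(230,420) if row[i]<60]; print('case',r,min(x),max(x),(min(x)+max(x))/2)
E
```

```text
[ 0.0737  0.0014 -0.149 ] [[-2.100e-03 -9.647e-01 -2.635e-01]
 [ 1.000e+00 -2.000e-03 -7.000e-04]
 [ 1.000e-04 -2.635e-01  9.647e-01]] [ 0.52468561 -0.184429    0.15093075] 321.24300843619847 [-0.06590266  0.          0.          0.          0.        ]
[-0.00038  0.00164 -0.00016]
[(2732, [321.3, 247.7], [289, 220, 66, 53]), (560, [243.4, 290.0], [238, 259, 16, 62]), (572, [399.0, 290.0], [390, 259, 16, 62]), (871, [321.2, 315.1], [291, 307, 61, 18]), (6299, [358.8, 343.2], [148, 330, 395, 23])]
225 293 350 321.5
235 290 352 321.0
245 289 353 321.0
255 289 353 321.0
265 290 353 321.5
case 200 260 382 321.0
case 210 261 381 321.0
```

The arm was still settling when that picture was taken. Now it sits on the measured centreline (0.2 mm off, yaw within 0.1°). I'll lower in front of the mouth.

Emit:
send_rows --pt "200 0 0 0.015 0" --pt "200 0 0 0.02 0" --pt "200 0 0 0.02 0" --pt "200 0 0 0.012 0" --pt "200 0 0 0.006 0" --pt "200 0 0 0.003 0" --pt "200 0 0 0 0" --pt "200 0 0 0 0" --pt "200 0 0 0 0" --pt "200 0 0 0 0"

```text
time_s: 12.42
position: [0.5265, -0.1847, 0.0774]
tcp_rot: [[0.997, -0.078, 0.002], [-0.078, -0.997, -0.001], [0.002, 0.001, -1.0]]
force: [-0.0, 0.9, -5.5]
opening: 0.317
grasp_force: 30.0
```

```bash
python3 - <<'E'
from h import *
x=read_state()['position'][0]
pl(x,-.1903-.0787*(x-.6),.0732,-4.6)
E
```

```text
t 12.4167 pos [ 0.5265 -0.1847  0.0774] yaw -4.48 F [-0.   0.9 -5.5] op 0.317 tool d [-0.     -0.0002  0.0042] turn 0.0022 Rz [ 1.6e-03 -9.0e-04 -1.0e+00]
```

Emit:
send_rows --pt "200 0 -0.0002 0.002 0" --pt "200 0 0 0.002 0" --pt "200 0.004 0 0 0" --pt "200 0.005 0 0 0" --pt "200 0.005 0 0 0" --pt "200 0.005 0 0 0" --pt "200 0 0 0 0" --pt "200 0 0 0 0"

```text
time_s: 13.08
position: [0.5455, -0.1859, 0.0725]
tcp_rot: [[0.997, -0.078, 0.001], [-0.078, -0.997, -0.0], [0.001, 0.0, -1.0]]
force: [0.1, -0.4, -4.7]
opening: 0.321
grasp_force: 30.0
```

```bash
python3 - <<'E'
from h import *
x=read_state()['position'][0]
pl(x,-.1903-.0787*(x-.6),.0730,-4.6)
E
```

```text
t 13.0833 pos [ 0.5455 -0.1859  0.0725] yaw -4.46 F [ 0.1 -0.4 -4.7] op 0.321 tool d [ 0.      0.0001 -0.0005] turn 0.0025 Rz [ 5.e-04 -3.e-04 -1.e+00]
```

Emit:
send_rows --pt "200 0.003 0 -0.0004 0" --pt "200 0.003 0 0 0" --pt "200 0.003 0 0 0" --pt "200 0.003 0 0 0" --pt "200 0 0 0 0"

```text
time_s: 13.5
position: [0.5579, -0.1871, 0.073]
tcp_rot: [[0.997, -0.078, 0.001], [-0.078, -0.997, -0.001], [0.001, 0.001, -1.0]]
force: [0.5, -0.6, -4.9]
opening: 0.318
grasp_force: 30.0
```

Emit:
send_rows --pt "200 0.003 0 0 0" --pt "200 0.003 0 0 0" --pt "200 0.003 0 0 0" --pt "200 0.003 0 0 0" --pt "200 0 0 0 0"

```text
time_s: 13.92
position: [0.57, -0.1881, 0.0731]
tcp_rot: [[0.997, -0.078, 0.002], [-0.078, -0.997, -0.001], [0.002, 0.001, -1.0]]
force: [-0.4, -1.0, -4.4]
opening: 0.322
grasp_force: 30.0
```

```bash
python3 - <<'E'
from h import *
x=read_state()['position'][0]
pl(x,-.1903-.0787*(x-.6),.0730,-4.6)
E
```

```text
t 13.9167 pos [ 0.57   -0.1881  0.0731] yaw -4.48 F [-0.4 -1.  -4.4] op 0.322 tool d [-0.     -0.0001  0.0001] turn 0.0021 Rz [ 1.9e-03 -8.0e-04 -1.0e+00]
```

Emit:
send_rows --pt "200 0.003 0 0 0" --pt "200 0.004 0 0 0" --pt "200 0.004 0 0 0" --pt "200 0.004 0 0 0" --pt "200 0 0 0 0"

```text
time_s: 14.33
position: [0.5853, -0.1893, 0.0732]
tcp_rot: [[0.997, -0.078, 0.002], [-0.078, -0.997, -0.001], [0.002, 0.001, -1.0]]
force: [0.4, -0.3, -4.4]
opening: 0.32
grasp_force: 30.0
```

Emit:
send_rows --pt "200 0.003 0 0 0" --pt "200 0.004 0 0 0" --pt "200 0.004 0 0 0" --pt "200 0.004 0 0 0" --pt "200 0 0 0 0"

```text
time_s: 14.75
position: [0.6002, -0.1904, 0.0731]
tcp_rot: [[0.997, -0.078, 0.002], [-0.078, -0.997, -0.001], [0.002, 0.001, -1.0]]
force: [1.7, -0.2, -4.0]
opening: 0.32
grasp_force: 30.0
```

```bash
python3 - <<'E'
from h import *
x=read_state()['position'][0]
pl(x,-.1903-.0787*(x-.6),.0730,-4.6)
E
```

```text
t 14.75 pos [ 0.6002 -0.1904  0.0731] yaw -4.47 F [ 1.7 -0.2 -4. ] op 0.32 tool d [-0.     -0.0001  0.0001] turn 0.0022 Rz [ 2.e-03 -8.e-04 -1.e+00]
```

Emit:
send_rows --pt "200 0.003 0 0.0003 0" --pt "200 0.003 0 0 0" --pt "200 0.003 0 0 0" --pt "200 0.003 0 0 0" --pt "200 0 0 0 0"

```text
time_s: 15.17
position: [0.6117, -0.1912, 0.0727]
tcp_rot: [[0.997, -0.078, 0.001], [-0.078, -0.997, -0.001], [0.001, 0.0, -1.0]]
force: [1.0, -0.2, -5.1]
opening: 0.318
grasp_force: 30.0
```

Emit:
send_rows --pt "200 0.002 0 0 0" --pt "200 0.002 0 0 0" --pt "200 0.002 0 0 0" --pt "200 0 0 0 0"

```text
time_s: 15.5
position: [0.6164, -0.1914, 0.0726]
tcp_rot: [[0.997, -0.078, -0.001], [-0.078, -0.997, 0.0], [-0.001, -0.0, -1.0]]
force: [-1.8, 0.2, -3.7]
opening: 0.319
grasp_force: 30.0
```

Emit:
send_rows --pt "200 0.0015 0 0 0" --pt "200 0.0015 0 0 0" --pt "200 0.0015 0 0 0" --pt "200 0 0 0 0"

```text
time_s: 15.83
position: [0.6185, -0.1914, 0.0726]
tcp_rot: [[0.997, -0.078, -0.006], [-0.078, -0.997, 0.001], [-0.006, -0.001, -1.0]]
force: [-7.3, -0.2, 0.3]
opening: 0.32
grasp_force: 30.0
```

Emit:
send_rows --pt "200 0.0015 0 0 0" --pt "200 0.0015 0 0 0" --pt "200 0.0015 0 0 0" --pt "200 0 0 0 0"

```text
time_s: 16.17
position: [0.6224, -0.1917, 0.0727]
tcp_rot: [[0.997, -0.077, -0.008], [-0.077, -0.997, 0.002], [-0.008, -0.001, -1.0]]
force: [-8.3, -0.7, 1.8]
opening: 0.32
grasp_force: 30.0
```

Emit:
send_rows --pt "200 0.0015 0 0 0" --pt "200 0.0015 0 0 0" --pt "200 0.0015 0 0 0" --pt "200 0 0 0 0"

```text
time_s: 16.5
position: [0.6264, -0.192, 0.0727]
tcp_rot: [[0.997, -0.077, -0.009], [-0.077, -0.997, 0.002], [-0.009, -0.001, -1.0]]
force: [-7.7, -1.4, 2.7]
opening: 0.321
grasp_force: 30.0
```

Emit:
send_rows --pt "200 0.001 0 0 0" --pt "200 0.001 0 0 0" --pt "200 0.001 0 0 0" --pt "200 0 0 0 0"

```text
time_s: 16.83
position: [0.6289, -0.1922, 0.0727]
tcp_rot: [[0.997, -0.077, -0.01], [-0.077, -0.997, 0.002], [-0.01, -0.001, -1.0]]
force: [-9.2, -1.6, 3.0]
opening: 0.318
grasp_force: 30.0
```

Emit:
send_rows --pt "200 0.0008 0 0 0" --pt "200 0.0008 0 0 0" --pt "200 0 0 0 0"

```text
time_s: 17.08
position: [0.6303, -0.1923, 0.0727]
tcp_rot: [[0.997, -0.077, -0.01], [-0.077, -0.997, 0.002], [-0.01, -0.001, -1.0]]
force: [-9.6, -1.3, 3.3]
opening: 0.322
grasp_force: 30.0
```

Emit:
send_rows --pt "200 0.0007 0 0 0" --pt "200 0.0007 0 0 0" --pt "200 0 0 0 0"

```text
time_s: 17.33
position: [0.6315, -0.1924, 0.0727]
tcp_rot: [[0.997, -0.077, -0.011], [-0.077, -0.997, 0.002], [-0.011, -0.001, -1.0]]
force: [-9.6, -1.0, 4.2]
opening: 0.318
grasp_force: 30.0
```

Emit:
send_rows --pt "200 0.0006 0 0 0" --pt "200 0.0006 0 0 0" --pt "200 0 0 0 0"

```text
time_s: 17.58
position: [0.6325, -0.1925, 0.0727]
tcp_rot: [[0.997, -0.077, -0.011], [-0.077, -0.997, 0.002], [-0.011, -0.001, -1.0]]
force: [-10.2, 0.7, 4.6]
opening: 0.313
grasp_force: 30.0
```

```bash
python3 - <<'E'
from h import *
k=load('scene0')[2]
q,_,_=snap('scene','s5'); print(blobs(q,(22,120,100),(35,255,255))[0])
X=np.array([.5351,-.185,.02]); print(proj(k,[X,X-[0,0,.004]]).round(2))
X=onz(load('w_bay2')[2],[(323.2,172)],.026); print('nose',X,proj(k,X))
p0=load('scene0')[0]; a=np.hstack([cv2.resize(i[130:190,255:325],None,fx=5,fy=5,interpolation=cv2.INTER_CUBIC) for i in(p0,q)]); cv2.imwrite('pics/c5.png',a)
E
```

```text
[(61, [378.5, 207.5], [373, 204, 12, 8]), (575, [456.3, 222.7], [442, 205, 32, 40])]
[[292.92 156.93]
 [292.97 157.63]]
nose [[ 0.58565454 -0.18915233  0.026     ]] [[283.14330315 164.08315441]]
```

View pics/c5.png

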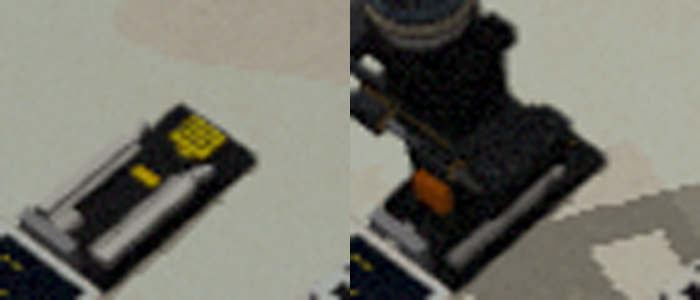

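The left half shows the bay before (tab at (197,137)). In the right half the arm hides the tab, so I rely on force and continue in small steps.

Emit:
send_rows --pt "200 0.0006 0 0 0" --pt "200 0.0006 0 0 0" --pt "200 0 0 0 0"

```text
time_s: 17.88
position: [0.6329, -0.1925, 0.0728]
tcp_rot: [[0.997, -0.077, -0.013], [-0.077, -0.997, 0.002], [-0.013, -0.001, -1.0]]
force: [-12.4, -1.0, 4.8]
opening: 0.319
grasp_force: 30.0
```

Emit:
send_rows --pt "200 0.0006 0 0 0" --pt "200 0.0004 0 0 0" --pt "200 0 0 0 0"

```text
time_s: 18.13
position: [0.6331, -0.1925, 0.0727]
tcp_rot: [[0.997, -0.077, -0.015], [-0.077, -0.997, 0.003], [-0.015, -0.001, -1.0]]
force: [-14.0, -0.1, 7.2]
opening: 0.319
grasp_force: 30.0
```

The force is now rising on the pads, so the click should be behind us. I'll test by backing off while still gripping.

Emit:
send_rows --pt "200 -0.0015 0 0 0" --pt "200 -0.0015 0 0 0" --pt "200 -0.0015 0 0 0" --pt "200 0 0 0 0"

```text
time_s: 18.47
position: [0.6319, -0.1924, 0.0726]
tcp_rot: [[0.997, -0.078, -0.007], [-0.078, -0.997, 0.002], [-0.007, -0.001, -1.0]]
force: [-7.5, 0.2, 1.2]
opening: 0.32
grasp_force: 30.0
```

Emit:
send_rows --pt "200 -0.0015 0 0 0" --pt "200 -0.0015 0 0 0" --pt "200 0 0 0 0"

```text
time_s: 18.72
position: [0.6304, -0.1923, 0.0726]
tcp_rot: [[0.997, -0.078, -0.003], [-0.078, -0.997, 0.001], [-0.003, -0.001, -1.0]]
force: [-6.0, 0.3, 0.2]
opening: 0.317
grasp_force: 30.0
```

Emit:
send_rows --pt "200 -0.001 0 0 0" --pt "200 -0.001 0 0 0" --pt "200 0 0 0 0"

```text
time_s: 18.97
position: [0.6302, -0.1923, 0.0725]
tcp_rot: [[0.997, -0.078, 0.0], [-0.078, -0.997, 0.0], [0.0, -0.0, -1.0]]
force: [-2.4, 1.1, -2.7]
opening: 0.318
grasp_force: 30.0
```

Emit:
send_rows --pt "200 -0.001 0 0 0" --pt "200 -0.001 0 0 0" --pt "200 0 0 0 0"

```text
time_s: 19.22
position: [0.6298, -0.1923, 0.0728]
tcp_rot: [[0.997, -0.079, 0.004], [-0.079, -0.997, -0.0], [0.004, 0.0, -1.0]]
force: [2.8, 0.5, -6.5]
opening: 0.318
grasp_force: 30.0
```

The pack now holds against a slight pull, so it is latched. I'll relax to neutral, let it down, open, and rise.

Emit:
send_rows --pt "200 0.0012 0 0.0005 0" --pt "200 0 0 0.0003 0" --pt "200 0 0 0 0" --pt "150 0 0 0 0" --pt "105 0 0 0 0" --pt "105 0 0 0 0" --pt "105 0 0 0 0" --pt "105 0 0 0 0" --pt "105 0 0 0 0" --pt "105 0 0 -0.005 0" --pt "105 0 0 -0.015 0" --pt "105 0 0 -0.025 0" --pt "105 0 0 -0.03 0" --pt "105 -0.02 0 -0.03 0" --pt "105 -0.03 0 -0.02 0" --pt "105 0 0 0 0" --pt "105 0 0 0 0" --pt "105 0 0 0 0"

```text
time_s: 20.72
position: [0.5797, -0.1886, 0.1971]
tcp_rot: [[0.997, -0.078, 0.001], [-0.078, -0.997, -0.0], [0.001, 0.0, -1.0]]
force: [-0.0, 0.4, -0.6]
opening: 0.592
grasp_force: 0.0
```

```bash
python3 - <<'E'
from h import *
pl(.6,-.19,.2,-4.5)
p,d,c=snap('wrist','w_end'); ribfit(p,c,.079,220)
print([ (b[1],onz(c,[b[1]],.02).round(4)) for b in blobs(p,(18,120,60),(35,255,255),30)[0] if 250<b[1][0]<380])
q,_,_=snap('scene','s6'); print(blobs(q,(22,120,100),(35,255,255))[0])
a=cv2.resize(p[0:260,200:440],None,fx=2.3,fy=2.3,interpolation=cv2.INTER_CUBIC); cv2.imwrite('pics/c6.png',a)
E
```

```text
t 20.7167 pos [ 0.5797 -0.1886  0.1971] yaw -4.49 F [-0.   0.4 -0.6] op 0.592 tool d [ 0.0203 -0.0002 -0.0029] turn 0.0001 Rz [ 1.e-03 -4.e-04 -1.e+00]
rib far/near [0.6498 0.6062] len 0.0437 wid 0.0281 centre 0.628 -0.1914 yaw [-5.28 -4.65]
[([321.8, 232.8], array([[ 0.5337, -0.1849,  0.02  ]]))]
[(22, [295.3, 155.8], [292, 153, 8, 6]), (60, [378.6, 207.6], [373, 204, 12, 8]), (569, [456.3, 222.6], [442, 205, 32, 40])]
```

View pics/c6.png

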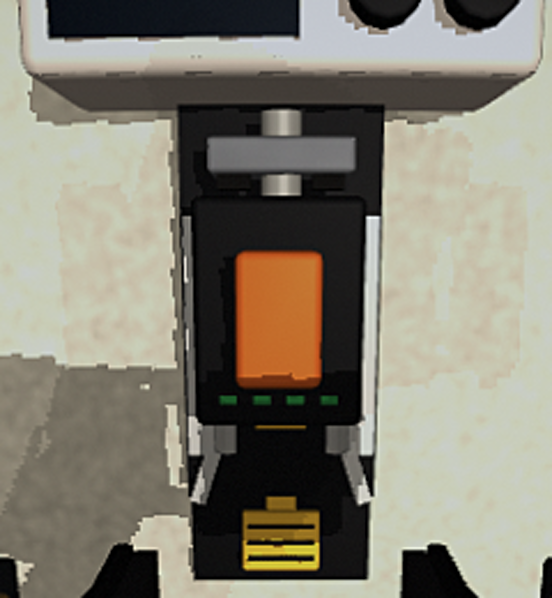

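The view matches the latched charger: rib centre at x 0.628, right where the latched place was expected (crop (279,318)). The nose is visible behind the case at (280,427), the tab is up at (281,540), and the ejector is pressed in at (281,185). The pack stayed put after release, so I'm handing in.

```bash
python3 -c "
from rig import hand_in
print(hand_in())"
```

```text
the job is handed in; nothing more can be done
None
```

The orange-ribbed pack is out of the charger and latched in the scope's bay, the gripper has let go and is clear, and the job is handed in at about 21 s of the 64 s allowed.

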